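# Burp the bulging ferment jar

### The job

One of the three square glass jars of fermenting gherkins has a lid that bulges upward with gas. Pick out that jar, stand it fully home in the square well of the wooden jar holder, then unscrew its lid anticlockwise while the holder braces the jar, and stop turning once the threads let go. Finish while holding the lid level, in the gripper, a couple of centimetres straight above the open mouth to let the gas out; the jar stays home in the holder and the other two jars stay where they stand.

Things in the scene. Friction and masses are not known exactly. Their poses are not given: they have to be found in the camera images.
- jar: the square clear-glass jar with the bulging round metal lid; one of a batch of three whose order varies. 400 g without lid. Body 66 x 66 mm in plan (61 mm at the lowest 8 mm), 80 mm high. Origin: centre of its underside; z up; x, y across its flat sides: it fits the well at any quarter turn. Its lid starts tight, so it can be lifted and carried by the lid.
- jar_rim (a point): centre of the jar's mouth, 105 mm above its underside, axes as the jar's. The round neck is 49 mm across and carries three thread ramps on its outside, rising about 2 mm over the turn; neck and lid stand clear of the shoulder by 7 mm
- lid: the bulging lid: round, 62 mm across, straight ribbed metal side 18 mm high, its middle (52 mm across) domed up another 8 mm. 100 g. Origin: centre of its lower edge, 95 mm above the jar's underside when tight; z up; its x axis lies along the jar's x when tight. Lifted 10 mm from there its lower edge is level with the rim.
- lid_mark (a point): a point on the lid's side, 31 mm along the lid's x axis from its centre, 9 mm above its lower edge: it shows how far the lid is turned. Unscrewing is anticlockwise from above (+z). The lid's three inner lugs come free of the thread after about 55 degrees and would meet the next ramps at about 100 degrees
- lid_seal (a point): centre of the rubber seal inside the lid, on the rim when tight. It is compressed by about 4 mm and presses the lid up with about 20 N, so turning the tight lid takes about 0.5 to 0.8 N m (a grip of 60 N on the ribbed side does it), and the lid rises a few mm by itself when the lugs let go
- holder: the jar holder: beech block 116 x 116 mm, its top 44 mm above the worktop, fixed on suction feet. In the middle of its top a square well 70 x 70 mm, 30 mm deep, with a 4 mm chamfer round the mouth and a thin rubber lining. Origin: centre of its underside, on the worktop; z up; x, y along its sides.
- holder_well (a point): centre of the floor of the holder's well, 14 mm above the worktop; axes as the holder's. The jar's origin comes here when it is fully home.
- flat_jar_1: one of the two other jars, the same jar with a flat lid (no bulge), lid top 113 mm above the worktop, 430 g in all; must stay where it stands. Origin: centre of its underside
- flat_jar_2: the second of the other jars, as flat_jar_1

How it is judged (in metres and radians):
On the way, in this order (a step that is already met when the one before it is completed fails the run):
1. the jar with the bulging lid stands fully home in the holder's well, its lid still tight (z of jar in the frame of holder_well below 0.003 m and horizontal distance between jar and holder_well below 0.006 m and angle between jar's own z axis and vertical below 0.06 rad and z of lid in the frame of jar below 0.099 m and x of lid_mark in the frame of jar above 0.026 m), for 0.2 s.
2. the lid is unscrewed, more than 45 degrees, still on the jar, with the jar home in the holder (z of jar in the frame of holder_well below 0.004 m and z of lid in the frame of jar below 0.105 m and horizontal distance between lid and jar below 0.006 m and y of lid_mark in the frame of jar above 0.0219 m), for 0.05 s.
At the end, for the whole second after the job is handed in: The jar stands home in the holder's well (within 4 mm of its floor, 6 mm sideways, upright to 0.06 rad); the fingers hold the lid still and level (0.2 rad), its lower edge 3 to 45 mm above the jar's rim, within 15 mm of the jar's axis and not touching the jar (z of jar in the frame of holder_well below 0.004 m and horizontal distance between jar and holder_well below 0.006 m and angle between jar's own z axis and vertical below 0.06 rad and z of lid in the frame of jar between 0.108 and 0.15 m and horizontal distance between lid and jar below 0.015 m and angle between lid's own z axis and vertical below 0.2 rad and linear speed of lid below 0.02 m/s and contact force between the fingers and lid above 2 N and contact force between lid and jar below 0.1 N); the arm keeps its last pose, push and grip.
It fails at once if the lid is turned more than 110 degrees on the jar: its lugs run onto the next threads (x of lid_mark in the frame of jar below -0.0106 m).
It fails at once if the bulging jar is tipped more than 0.4 rad (angle between jar's own z axis and vertical above 0.4 rad).
It fails at once if another jar is moved more than 20 mm (distance of any of flat_jar_1, flat_jar_2 from where it was at the start of the episode above 0.02 m).
It also fails if it takes over 45 s, if anything falls off the work surface, if the arm or the gripper's body presses on something with over 40 N, if the wrist force passes 120 N, or if a joint passes its speed limit or range.

### The arm

A 6-joint arm with a two-finger parallel gripper is mounted at the origin on a cart in front of the work surface, level with it; the furniture and walls round the work are solid. World frame = base frame: x ahead of the robot, y to its left, z up, the work surface at z = 0. Lengths are in m, angles in degrees, forces in N, time in s.
With the tool pointing down it reaches from about 0.4 to 0.825 m from the base axis. Payload 7 kg.
Tool frame: the origin (TCP) lies midway between the tips of the shut fingers; the grasp point (between the pads) lies 19 mm behind it; z points along the fingers, y is the line along which they close (so a half turn about z gives the same grasp; the last joint's range is limited). The gripper opens to 88 mm and grips with 3 to 60 N. Pads are 19 mm wide; open, the fingers measure 130 mm over their backs; the gripper's body (78 mm by 193 mm) begins 47 mm behind the grasp point.
Start: joints at [89.674, 20.546, 0.682, 0, -70.136, -16.507], TCP at [0.195, 0.646, 0.227] pointing down, gripper open.
Joint ranges: [-176.03, 176.03], [-82.01, 121.73], [-58.28, 71.71], [-173.87, 95.51], [-174.79, -0.11], [-173.66, 173.66]. Speed limits (degrees/s): [136.94, 136.94, 172.46, 180, 180, 180].

### API

Orientations are given as [roll, pitch, yaw] about the fixed x, y, z axes, in that order (R = Rz(yaw) Ry(pitch) Rx(roll)).
In Python, from plant import ctrl gives the robot as it stands. The module is installed in compiled form; this text tells all that it offers.
- The arm moves only by the tool play_rows, never from a script. Its argument "commands" is a list that holds one entry, the list of rows, each a list of 7 numbers: the turn, a rotation vector about the tool's x, y, z in rad, then the shift along the tool's x, y, z in cm, then the finger opening in cm, from 0 to 8.76. In form: [[[ax, ay, az, x, y, z, grip], ...]]. A call has 1 to 8 rows; each row is the pose to reach, as a shift and turn from the pose commanded when the call began, along the tool's axes at that moment; what a row does not reach only later rows make up. A row lasts 1/12 s, in which the tool goes at most 41.7 mm and 7.16 degrees, less where a joint would pass 70% of its speed; a pose out of reach is approached as far as the arm can. A call with a gripper value outside its range is refused whole. The fingers move at their own pace and stop on an object; the grip force is fixed at half the most. Time passes only in rows, so rows that repeat a pose let the fingers close. It gives the time, the measured TCP pose, the force, the opening and the grip force at its end, in the units of the state.
- ctrl.get_obs(): the state, without advancing time (a new reading comes with each control period).
- ctrl.snapshot(name): name is "side" or "top"; returns a dict with "color" (384x512x3 uint8, red, green, blue), "camera_matrix" (3x3 intrinsics, pixels), "k1" (the pictures are not rectified: a ray, as slopes to the right and down, at radius r is drawn at 1 + k1 r^2 times it, then the intrinsics apply), "origin" and "rotation" of the camera in the world. Camera axes: x right, y down, z forward; pixel columns grow to the right and rows downward; lengths in m; the calibration is good to about 2 mm. A picture is of the moment at which its call begins. There is no depth.
- ctrl.close_job(): hands the job in; it is judged then, once.
Trained networks look in a picture, given as the dict that the camera call returned (one of the last four; its "shot" number tells which), for a name from the list of things; names that differ only in an ending like _2 or _b are one class to them, and where a whole thing is asked for, a point or a joint stands for the part that bears it (a point fixed in the world has none). Each returns a list of dicts, best first, with "conf" (0 to 1); they miss things now and then, are a little off and sometimes report something else, mostly with a low value. They report only what shows in the picture. A call takes as long as a camera call.
- ctrl.find_in(picture, name): "bbox" ([left, top, width, height] in pixels, round what is visible of it).
The state is a dict: "clock": time; "joint_pos": joint angles; "qvel": joint speeds; "tau": joint torques, N m; "tool_pos": TCP position; "orientation": TCP orientation; "force": force on the tool from outside, world axes, zero at the start; "moment": the same for the moment, N m; "opening": finger opening in m; "gripper_force": force on a finger pad.
Only numpy, scipy, OpenCV 4.12 (cv2) and the standard library are available. Lean on these libraries where they do the work, as an engineer would, in place of code of your own. Each camera call takes 0.05 s, during which the arm holds its last target. There are 200 camera calls.

## Working session

There is one attempt and no reset: what is moved stays moved. The work goes in short steps, Python scripts to look and compute and a tool call to move; the robot and the scene stay as the last step left them, time stands still between calls to the robot, and variables do not carry over. Pictures are saved under pics/ and viewed, at most 10 in all, crops included, and the job is handed in when it is done.

Besides the shell and the picture viewer there is one more tool, called after "Call:" as name([rows], argument=value, ...), one row to a line, values as JSON. play_rows: Moves the arm, as the interface text tells. Its arguments: {"type":"object","properties":{"commands":{"type":"array","items":{"type":"array","items":{"type":"array","items":{"type":"number"}}}}},"required":["commands"]}

```bash
mkdir -p pics; cat > h.py <<'E'
import numpy as np, cv2
from plant import ctrl
def ray(s,u,v):
    K=np.array(s["camera_matrix"]);k1=s["k1"]
    p=cv2.undistortPoints(np.array([[[u,v]]],float),K,np.array([k1,0,0,0,0.]))[0,0]
    return np.array(s["origin"]),np.array(s["rotation"])@np.array([p[0],p[1],1])
def atz(s,u,v,z):
    o,d=ray(s,u,v);return o+d*(z-o[2])/d[2]
def proj(s,P):
    K=np.array(s["camera_matrix"]);c=np.array(s["rotation"]).T@(np.array(P)-np.array(s["origin"]))
    m=c[:2]/c[2];m=m*(1+s["k1"]*(m@m));return K[:2,:2]@m+K[:2,2]
def save(s,n): cv2.imwrite(f"pics/{n}.png",np.array(s["color"])[:,:,::-1])
E
python3 - <<'E'
from h import *
np.set_printoptions(precision=4,suppress=True)
for n in("top","side"):
    s=ctrl.snapshot(n);save(s,n+"0");print(n,s["origin"],s["rotation"],s["camera_matrix"],s["k1"])
    for t in("jar","lid","holder","flat_jar_1"):
        for d in ctrl.find_in(s,t)[:4]:
            b=d["bbox"];print(t,round(d["conf"],2),np.round(b,1))
print(ctrl.get_obs())
E
```

```text
top [0.4147 0.0541 0.9294] [-175.326    -0.8383  -90.5876] [[472.0087   0.     255.9039]
 [  0.     472.0087 191.0173]
 [  0.       0.       1.    ]] -0.011943291176304738
jar 0.82 [231.3 163.8  37.3  35.7]
lid 0.56 [234.9 161.7  30.   36.7]
holder 0.72 [302.  173.   80.2  76.8]
flat_jar_1 0.92 [116.1 173.2  48.   41.6]
flat_jar_1 0.69 [171.5 163.3  45.4  39.1]
side [ 0.1548 -0.4674  0.681 ] [-133.3248    0.7217  -32.5123] [[397.609    0.     253.1296]
 [  0.     397.609  189.3157]
 [  0.       0.       1.    ]] -0.026409088023333516
jar 0.94 [244.6 194.6  40.2  37.2]
lid 0.69 [250.1 172.1  33.   27.9]
lid 0.59 [200.1 129.   27.4  52.7]
holder 0.66 [247.6 237.   82.7  80.7]
flat_jar_1 0.73 [226.  146.7  30.9  58. ]
flat_jar_1 0.56 [196.8 131.5  27.9  53. ]
{'clock': 0.5, 'joint_pos': array([ 89.6736,  20.5485,   0.6788,   0.0007, -70.1381, -16.5066]), 'qvel': array([-0.0646, -0.0512,  0.0546, -0.0406, -0.0664,  0.0576]), 'tau': array([ -0.0005, -58.1796,  29.3066,   6.9971,   0.0119,  -0.    ]), 'tool_pos': array([0.1955, 0.646 , 0.2265]), 'orientation': array([179.9926,  -0.0029, -16.8327]), 'force': array([ 0.1118, -0.8432, -0.146 ]), 'moment': array([-0.0399, -0.0297, -0.0007]), 'gripper_force': 0.0, 'opening': 0.08749142793545871}
```

View pics/top0.png

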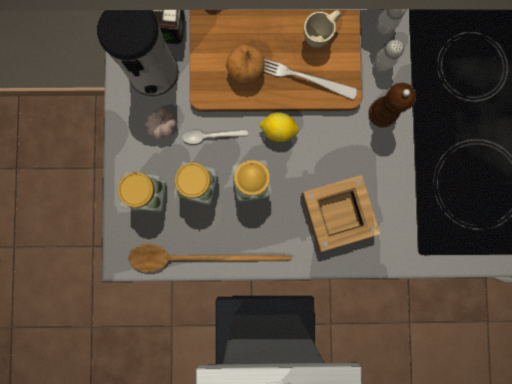

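View pics/side0.png

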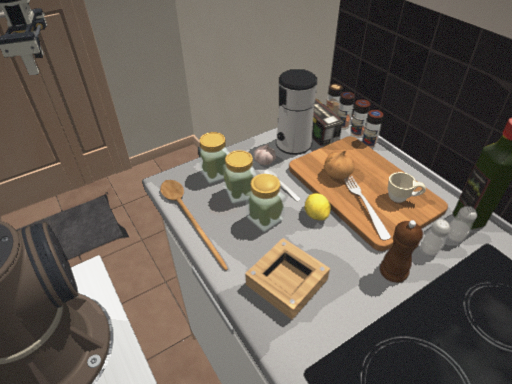

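The top view shows three jars, with lids near (137,190), (194,182) and (252,181). The one at (252,181) has shading that suggests a dome. The holder is near (341,214). The side view matches this, with lids at (213,142), (239,162) and (265,187) and the holder at (288,277).

```bash
sed -i 's/^from plant/from scipy.spatial.transform import Rotation as R\nfrom plant/; s/np.array(s\["rotation"\])/R.from_euler("xyz",s["rotation"],degrees=True).as_matrix()/' h.py
python3 - <<'E'
from h import *
t=ctrl.snapshot("top");s=ctrl.snapshot("side")
a=cv2.resize(np.array(t["color"])[150:260,110:390],None,fx=2.8,fy=2.8,interpolation=cv2.INTER_CUBIC)
b=cv2.resize(np.array(s["color"])[125:325,185:345],None,fx=3,fy=3,interpolation=cv2.INTER_CUBIC)
cv2.imwrite("pics/a.png",a[:,:,::-1]);cv2.imwrite("pics/b.png",b[:,:,::-1])
for n,im,z in(("top",t,0),("side",s,0)):
    hsv=cv2.cvtColor(np.array(im["color"]),cv2.COLOR_RGB2HSV)
    m=cv2.inRange(hsv,(12,150,90),(28,255,255))
    N,l,st,c=cv2.connectedComponentsWithStats(m)
    for i in range(1,N):
        if st[i,4]>150: print(n,st[i],c[i].round(1),atz(im,*c[i],.113).round(4))
E
```

```text
top [  190    10   171   100 13370] [267.9  59.5] [0.7158 0.0176 0.113 ]
top [260 113  38  28 799] [278.8 126.5] [ 0.5946 -0.      0.113 ]
top [235 161  34  34 909] [251.6 177.6] [0.5048 0.0487 0.113 ]
top [175 163  35  35 934] [192.2 180.1] [0.5013 0.1518 0.113 ]
top [119 173  35  34 944] [135.6 189.4] [0.486  0.2496 0.113 ]
top [ 129  245  162   26 1270] [178.1 257.6] [0.368  0.1759 0.113 ]
side [305 193  26  27 417] [317.  207.3] [ 0.5504 -0.069   0.113 ]
```

View pics/a.png

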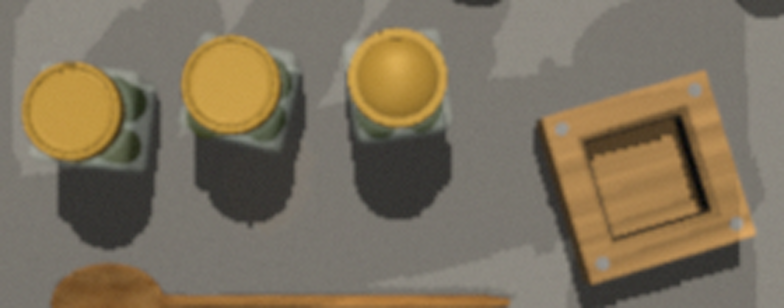

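View pics/b.png

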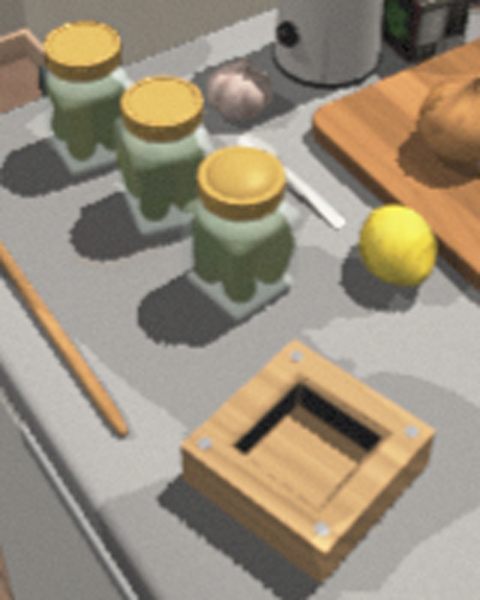

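The bulging lid is on the right-hand jar: it shows a domed highlight in both crops. The holder is rotated about 17° and the jar about 7°. Next I'll fit both poses.

```bash
python3 - <<'E'
from h import *
from scipy.optimize import least_squares
t=ctrl.snapshot("top");s=ctrl.snapshot("side")
T=lambda x,y:((x+.5)/2.8-.5+110,(y+.5)/2.8-.5+150)
S=lambda x,y:((x+.5)/3-.5+185,(y+.5)/3-.5+125)
def sq(p,h,z):
    a=np.radians(p[2]);c,q=np.cos(a),np.sin(a)
    return [np.array([p[0]+h*(i*c-j*q),p[1]+h*(i*q+j*c),z]) for i,j in((-1,-1),(1,-1),(1,1),(-1,1))]
def fit(obs,p0):
    # obs: (cam, pixel, halfsize, z): nearest corner
    def f(p):
        r=[]
        for c,px,h,z in obs:
            P=[proj(c,q)-px for q in (sq(p,h,z) if h else [np.array([p[0],p[1],z])])]
            r+=list(min(P,key=np.linalg.norm))
        return np.array(r)
    o=least_squares(f,p0);print(o.x.round(4),f(o.x).reshape(-1,2).round(1).tolist())
HT=[(t,T(*q),.058,.044) for q in((541,122),(705,72),(754,235),(591,285))]
HS=[(s,S(*q),.058,.044) for q in((295,343),(433,435),(320,543),(183,447))]
c=np.mean([atz(*o[:2],.044) for o in HT],0)
for H in(HT,HS,HT+HS):fit(H,[c[0],c[1],17])
JT=[(t,(251.5,177.5),0,.113)]
JS=[(s,S(*q),.0305,0) for q in((190,284),(240,319),(292,285))]
fit(JT+JS,[.505,.049,7]);fit(JS,[.505,.049,7])
fit([(t,T(*q),.033,.078) for q in((345,40),)]+[(t,T(*q),.0305,.0) for q in((358,138),(450,127))]+JT,[.505,.049,7])
for c in(t,s):
    hsv=cv2.cvtColor(np.array(c["color"]),cv2.COLOR_RGB2HSV)
    print([proj(c,[.505,.049,z]).round(1).tolist() for z in(0,.095,.113)])
E
```

```text
Traceback (most recent call last):
TypeError: atz() missing 1 required positional argument: 'z'
```

Call:
play_rows([
  [[0,0,0.12,0,0,0,8.7],[0,0,0.24,0,0,0,8.7],[0,0,0.36,0,0,0,8.7],[0,0,0.48,0,0,0,8.7],[0,0,0.6,0,0,0,8.7],[0,0,0.72,0,0,0,8.7],[0,0,0.84,0,0,0,8.7],[0,0,0.96,0,0,0,8.7]],
])

```text
clock: 1.37
tool_pos: [0.1955, 0.646, 0.2266]
orientation: [180.0, 0.0, -72.2]
force: [-0.0, -0.0, 0.5]
opening: 0.0872
gripper_force: 0.0
```

```bash
cat > fit.py <<'E'
from h import *
from scipy.optimize import least_squares
def sq(p,h,z):
    a=np.radians(p[2]);c,q=np.cos(a),np.sin(a)
    return [np.array([p[0]+h*(i*c-j*q),p[1]+h*(i*q+j*c),z]) for i,j in((-1,-1),(1,-1),(1,1),(-1,1))]
def fit(obs,p0):
    def f(p):
        r=[]
        for c,px,h,z in obs:
            P=[proj(c,q)-px for q in (sq(p,h,z) if h else [np.array([p[0],p[1],z])])]
            r+=list(min(P,key=np.linalg.norm))
        return np.array(r)
    o=least_squares(f,p0);print(o.x.round(4),f(o.x).reshape(-1,2).round(1).tolist());return o.x
E
python3 - <<'E'
from fit import *
t=ctrl.snapshot("top");s=ctrl.snapshot("side")
T=lambda x,y:((x+.5)/2.8-.5+110,(y+.5)/2.8-.5+150)
S=lambda x,y:((x+.5)/3-.5+185,(y+.5)/3-.5+125)
HT=[(t,T(*q),.058,.044) for q in((541,122),(705,72),(754,235),(591,285))]
HS=[(s,S(*q),.058,.044) for q in((295,343),(433,435),(320,543),(183,447))]
c=np.mean([atz(t,*o[1],.044) for o in HT],0)
for H in(HT,HS,HT+HS):fit(H,[c[0],c[1],17])
JT=[(t,(251.5,177.5),0,.113)]
JS=[(s,S(*q),.0305,0) for q in((190,284),(240,319),(292,285))]
fit(JT+JS,[.505,.049,7]);fit(JS,[.505,.049,7])
fit([(t,T(*q),.0305,.0) for q in((358,138),(450,127))]+JT,[.505,.049,7])
print(proj(s,[.505,.049,.113]).round(1))
E
```

```text
[ 0.4435 -0.1194 15.9542] [[-0.3, -0.7], [-0.4, -0.2], [0.7, 0.5], [0.0, 0.4]]
[ 0.4437 -0.1207 14.9031] [[0.0, -1.6], [0.6, -1.1], [0.6, 3.2], [-1.2, -1.4]]
[ 0.4436 -0.12   15.4932] [[0.2, -1.1], [0.2, -0.1], [0.8, 0.7], [0.0, 0.2], [-0.6, -1.8], [0.2, -1.7], [0.8, 2.9], [-1.5, -1.3]]
[ 0.5053  0.0484 10.9835] [[0.3, -0.2], [-1.8, -1.1], [-0.0, 1.7], [1.4, -1.0]]
[ 0.5056  0.0481 10.7112] [[-1.7, -1.1], [0.1, 1.7], [1.6, -0.9]]
[0.5074 0.0481 7.5038] [[0.9, 1.0], [-1.4, 0.6], [0.4, -1.4]]
[264.9 182.3]
```

Call:
play_rows([
  [[0,0,0,3.5,-0.57,0,8.7],[0,0,0,7.5,-1.21,0,8.7],[0,0,0,11.5,-1.86,0,8.7],[0,0,0,15.5,-2.5,0,8.7],[0,0,0,19.5,-3.15,0,8.7],[0,0,0,23.5,-3.8,0,8.7],[0,0,0,27.5,-4.44,0,8.7],[0,0,0,31.5,-5.09,0,8.7]],
])

```text
clock: 2.13
tool_pos: [0.3425, 0.3608, 0.2269]
orientation: [-180.0, 0.0, -71.5]
force: [1.7, 0.3, 0.0]
opening: 0.0872
gripper_force: 0.0
```

Call:
play_rows([
  [[0,0,0,4,-0.65,0,8.7],[0,0,0,8,-1.29,0,8.7],[0,0,0,12,-1.94,0,8.7],[0,0,0,16,-2.58,0,8.7],[0,0,0,20,-3.23,0,8.7],[0,0,0.06,24,-3.88,0,8.7],[0,0,0.12,28,-4.52,0,8.7],[0,0,0.18,32,-5.15,0,8.7]],
])

```text
clock: 2.8
tool_pos: [0.4913, 0.0727, 0.2271]
orientation: [-179.9, 0.0, -82.0]
force: [1.8, 0.8, -0.2]
opening: 0.0871
gripper_force: 0.0
```

Call:
play_rows([
  [[0,0,0,2.8,-1.0,0,8.7],[0,0,0,2.8,-1.0,2.5,8.7],[0,0,0,2.8,-1.0,5.0,8.7],[0,0,0,2.8,-1.0,7.5,8.7],[0,0,0,2.8,-1.0,9.5,8.7],[0,0,0,2.8,-1.0,11.5,8.7],[0,0,0,2.8,-1.0,12.8,8.7],[0,0,0,2.8,-1.0,13.8,8.7]],
])

```text
clock: 3.47
tool_pos: [0.504, 0.0479, 0.0873]
orientation: [179.9, -0.0, -81.9]
force: [0.1, 0.2, 0.5]
opening: 0.0869
gripper_force: 0.0
```

```bash
python3 - <<'E'
from h import *
o=ctrl.get_obs();print(o["tool_pos"],o["orientation"],o["force"])
t=ctrl.snapshot("top");s=ctrl.snapshot("side")
a=cv2.resize(np.array(t["color"])[140:240,200:300],None,fx=4,fy=4,interpolation=cv2.INTER_CUBIC)
b=cv2.resize(np.array(s["color"])[135:235,215:315],None,fx=4,fy=4,interpolation=cv2.INTER_CUBIC)
cv2.imwrite("pics/c.png",np.hstack([a,b])[:,:,::-1])
E
```

```text
[0.50396796 0.04792816 0.08730294] [ 1.79927884e+02 -2.04777849e-02 -8.19215068e+01] [0.06533092 0.15830857 0.46856803]
```

View pics/c.png

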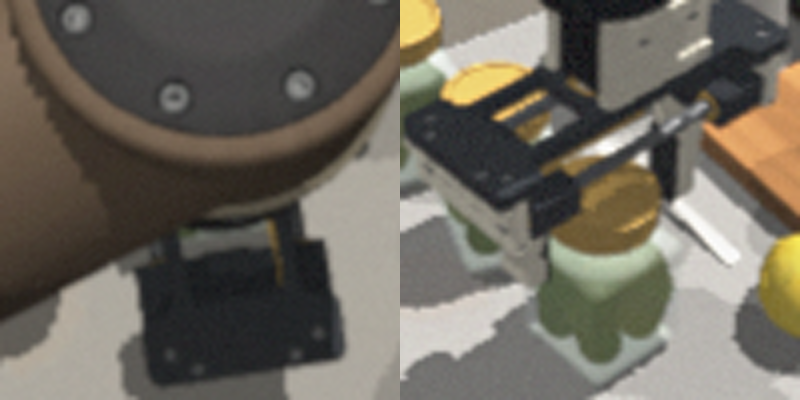

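The side half of the crop shows the dark fingers straddling the bulging lid (around (605,205)). The jar's base corners are at about (530,325), (598,384) and (668,340). Closing the gripper.

Call:
play_rows([
  [[0,0,0,0,0,0,5],[0,0,0,0,0,0,5],[0,0,0,0,0,0,5],[0,0,0,0,0,0,5],[0,0,0,0,0,0,5],[0,0,0,0,0,0,5],[0,0,0,0,0,0,5],[0,0,0,0,0,0,5]],
])

```text
clock: 4.23
tool_pos: [0.5052, 0.0485, 0.0892]
orientation: [-179.9, 0.0, -82.1]
force: [1.4, 0.6, 3.6]
opening: 0.0603
gripper_force: 30.0
```

```bash
python3 - <<'E'
from fit import *
s=ctrl.snapshot("side")
S=lambda x,y:((x+.5)/4-.5+215,(y+.5)/4-.5+135)
fit([(s,S(*q),.0305,0) for q in((130,325),(198,384),(268,340))],[.505,.048,8])
E
```

```text
[0.5074 0.0514 6.2026] [[-0.7, 0.1], [-1.0, 0.8], [1.8, -1.0]]
```

Call:
play_rows([
  [[0,0,0,0,0,-0.3,5],[0,0,0,0,0,-1.0,5],[0,0,0,0,0,-2.3,5],[0,0,0,0,0,-4.0,5],[0,0,0,0,0,-5.8,5],[0,0,0,0,0,-7.4,5],[0,0,0,0,0,-8.4,5],[0,0,0,0,0,-8.8,5]],
])

```text
clock: 4.95
tool_pos: [0.5045, 0.0483, 0.1778]
orientation: [-179.9, 0.0, -82.2]
force: [0.5, 0.4, -5.9]
opening: 0.0604
gripper_force: 30.0
```

Call:
play_rows([
  [[0,0,-0.01,0.6,0.3,0,5],[0,0,-0.03,2.2,1.2,0,5],[0,0,-0.06,5,2.6,0,5],[0,0,-0.08,8,4.3,0,5],[0,0,-0.1,11,5.9,0,5],[0,0,-0.12,13.6,7.3,0,5],[0,0,-0.13,15.2,8.1,0,5],[0,0,-0.134,15.8,8.4,0,5]],
])

```text
clock: 5.62
tool_pos: [0.4401, -0.122, 0.1752]
orientation: [179.8, 0.0, -74.5]
force: [0.3, -0.9, -5.2]
opening: 0.0605
gripper_force: 30.0
```

Call:
play_rows([
  [[0,0,0,0,0,0,5],[0,0,0,0,0,0,5],[0,0,0,0,0,0,5],[0,0,0,0,0,0,5]],
])

```text
clock: 5.95
tool_pos: [0.443, -0.1191, 0.1762]
orientation: [180.0, 0.0, -74.4]
force: [-0.0, 0.1, -5.1]
opening: 0.0604
gripper_force: 30.0
```

```bash
python3 - <<'E'
from h import *
o=ctrl.get_obs();print(o["tool_pos"],o["orientation"],o["force"],o["moment"])
t=ctrl.snapshot("top");s=ctrl.snapshot("side")
p=proj(t,[.4435,-.12,.08]);q=proj(s,[.4435,-.12,.08]);print(p,q)
a=cv2.resize(np.array(t["color"])[165:265,290:390],None,fx=4,fy=4,interpolation=cv2.INTER_CUBIC)
b=cv2.resize(np.array(s["color"])[190:330,235:335],None,fx=4,fy=4,interpolation=cv2.INTER_CUBIC)
a=np.vstack([a,np.zeros((160,400,3),np.uint8)])
cv2.imwrite("pics/d.png",np.hstack([a,b])[:,:,::-1])
E
```

```text
[ 0.4429869  -0.11912172  0.17624615] [ 1.79973265e+02  1.18199302e-02 -7.44264036e+01] [-4.38053516e-03  7.80168727e-02 -5.14056213e+00] [ 0.08107431 -0.0657452   0.02531926]
[345.28577076 212.56276975] [287.74599704 258.83390682]
```

View pics/d.png

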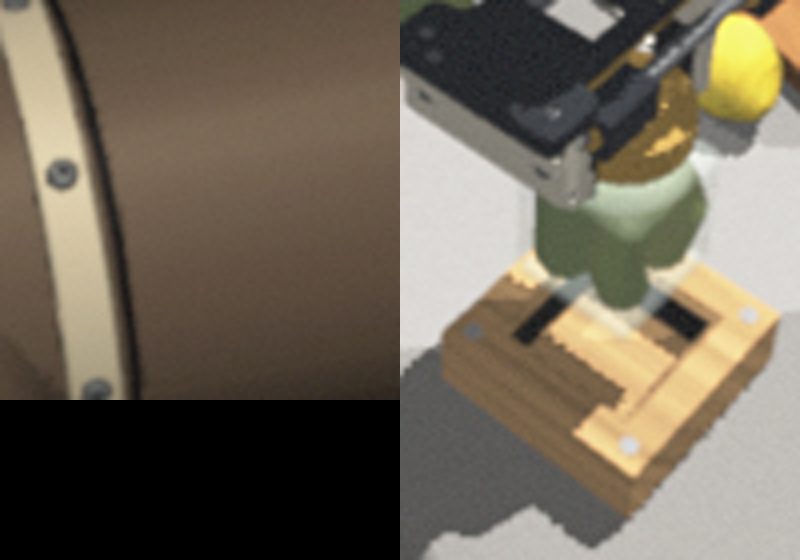

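The side half shows the jar hanging upright over the holder. Its base corners are at about (535,268), (625,335) and (710,258). The holder's top corners are at about (443,335), (632,478) and (780,318). I'll fit both in this one camera.

```bash
python3 - <<'E'
from fit import *
s=ctrl.snapshot("side")
S=lambda x,y:((x+.5)/4-.5+235,(y+.5)/4-.5+190)
fit([(s,S(x-400,y),.058,.044) for x,y in((443,335),(632,478),(780,318))],[.4435,-.12,15])
fit([(s,S(x-400,y),.0305,.088) for x,y in((535,268),(625,335),(710,258))],[.443,-.119,15])
im=np.array(s["color"]).copy()
im=cv2.resize(im[190:330,235:335],None,fx=5,fy=5,interpolation=cv2.INTER_CUBIC)
def dr(p,h,z,c):
    P=[(proj(s,q)-[235,190]+.5)*5-.5 for q in sq(p,h,z)]
    cv2.polylines(im,[np.array(P).round().astype(int)],True,c,1)
dr((.4435,-.12,15.7),.058,.044,(255,0,0));dr((.4435,-.12,15.7),.035,.044,(255,0,0))
dr((.443,-.119,15.7),.0305,.088,(0,0,255));dr((.443,-.119,15.7),.033,.096,(0,0,255));dr((.443,-.119,15.7),.033,.158,(0,255,255))
cv2.imwrite("pics/e.png",im[:600,:,::-1])
E
```

```text
[ 0.4436 -0.1222 15.3184] [[-0.5, -0.3], [0.1, 0.4], [0.4, -0.3]]
[ 0.4481 -0.1191 14.0091] [[-2.0, -1.2], [1.1, 1.0], [0.8, -0.1]]
```

View pics/e.png

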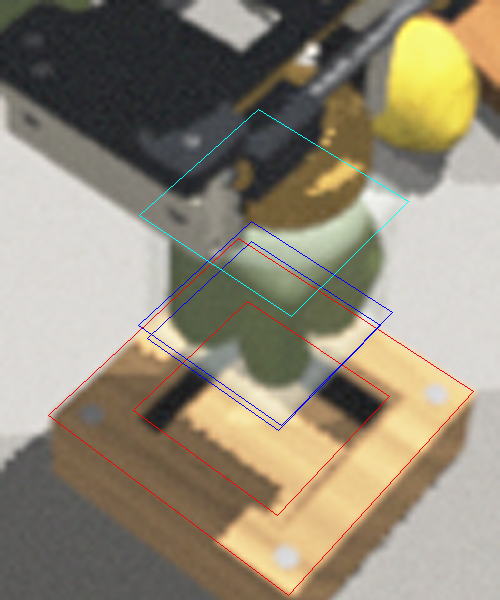

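The overlays line up with both the holder and the jar base, so I'm lowering the jar while watching the force.

Call:
play_rows([
  [[0,0,0,0.1,0,0.8,5],[0,0,0,0.1,0,2.0,5],[0,0,0,0.1,0,3.0,5],[0,0,0,0.1,0,3.8,5],[0,0,0,0.1,0,4.3,5],[0,0,0,0.1,0,4.7,5],[0,0,0,0.1,0,5.0,5],[0,0,0,0.1,0,5.3,5]],
])

```text
clock: 6.77
tool_pos: [0.4433, -0.1207, 0.1235]
orientation: [-180.0, -0.0, -74.5]
force: [0.6, 0.0, -5.2]
opening: 0.0603
gripper_force: 30.0
```

Call:
play_rows([
  [[0,0,0,0,0,0.2,5],[0,0,0,0,0,0.4,5],[0,0,0,0,0,0.6,5],[0,0,0,0,0,0.8,5],[0,0,0,0,0,1.0,5],[0,0,0,0,0,1.2,5]],
])

```text
clock: 7.27
tool_pos: [0.4431, -0.1207, 0.1115]
orientation: [-180.0, -0.0, -74.5]
force: [-0.4, -0.8, -4.8]
opening: 0.0602
gripper_force: 30.0
```

Going in freely.

Call:
play_rows([
  [[0,0,0,0,0,0.2,5],[0,0,0,0,0,0.4,5],[0,0,0,0,0,0.6,5],[0,0,0,0,0,0.75,5],[0,0,0,0,0,0.85,5],[0,0,0,0,0,0.95,5]],
])

```text
clock: 7.77
tool_pos: [0.4434, -0.121, 0.1029]
orientation: [-180.0, -0.0, -74.4]
force: [-5.5, 1.2, 13.4]
opening: 0.0602
gripper_force: 30.0
```

Call:
play_rows([
  [[0,0,0,0,0,0.1,5],[0,0,0,0,0,0.1,5],[0,0,0,0,0,0.1,5]],
])

```text
clock: 8.02
tool_pos: [0.4436, -0.121, 0.1027]
orientation: [-179.9, -0.1, -74.4]
force: [-5.9, 0.8, 13.8]
opening: 0.0601
gripper_force: 30.0
```

Home: the TCP reads 13.5 mm higher than when I picked the jar up, which matches the 14 mm well floor. Now unscrewing.

Call:
play_rows([
  [[0,0,-0.05,0,0,-0.05,5],[0,0,-0.1,0,0,-0.05,5],[0,0,-0.15,0,0,-0.05,5],[0,0,-0.2,0,0,-0.05,5],[0,0,-0.25,0,0,-0.05,5],[0,0,-0.3,0,0,-0.05,5],[0,0,-0.35,0,0,-0.05,5],[0,0,-0.4,0,0,-0.05,5]],
])

```text
clock: 8.68
tool_pos: [0.4452, -0.1205, 0.1035]
orientation: [-179.8, -0.2, -51.4]
force: [-2.0, 4.0, 10.9]
opening: 0.0603
gripper_force: 30.0
```

```bash
python3 - <<'E'
from h import *
o=ctrl.get_obs();print(o["tool_pos"],o["orientation"],o["force"],o["moment"],o["joint_pos"])
E
```

```text
[ 0.44523129 -0.12053287  0.10345652] [-1.79802701e+02 -1.58126058e-01 -5.13816971e+01] [-1.96450636  4.00445869 10.89075786] [ 1.19453959  0.69759607 -0.24649359] [  9.46072438   7.3200287  -35.33782828   0.05728846 -47.09281845
  29.11893935]
```

Call:
play_rows([
  [[0,0,-0.05,0,0,0,5],[0,0,-0.1,0,0,0,5],[0,0,-0.15,0,0,0,5],[0,0,-0.2,0,0,0,5],[0,0,-0.25,0,0,0,5],[0,0,-0.3,0,0,0,5]],
])

```text
clock: 9.18
tool_pos: [0.4454, -0.1205, 0.1036]
orientation: [-179.9, -0.2, -34.2]
force: [-1.2, 2.3, 12.9]
opening: 0.0605
gripper_force: 30.0
```

```bash
python3 - <<'E'
from h import *
o=ctrl.get_obs();print(o["tool_pos"],o["orientation"],o["force"],o["moment"])
s=ctrl.snapshot("side")
b=cv2.resize(np.array(s["color"])[180:310,235:335],None,fx=4.5,fy=4.5,interpolation=cv2.INTER_CUBIC)
cv2.imwrite("pics/f.png",b[:,:,::-1])
E
```

```text
[ 0.44535763 -0.12052521  0.10362749] [-179.85046583   -0.22214308  -34.18377844] [-1.17555252  2.34194893 12.88487511] [ 1.00224505  0.73106748 -0.15021322]
```

View pics/f.png

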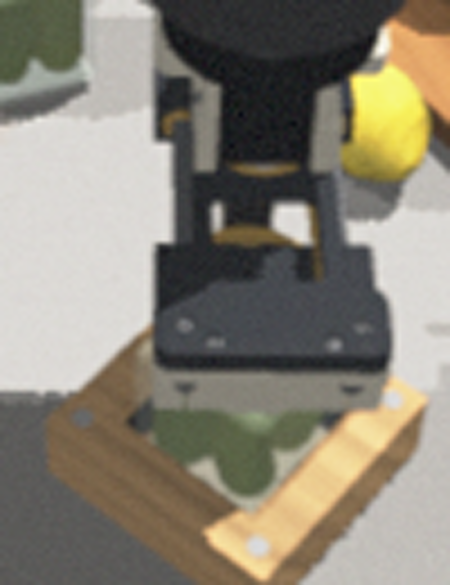

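The jar sits in the well (shoulder near (240,430)) and the fingers hold the lid. The tool has turned 40° so far, so I'll continue.

Call:
play_rows([
  [[0,0,-0.04,0,0,0,5],[0,0,-0.08,0,0,0,5],[0,0,-0.12,0,0,0,5],[0,0,-0.16,0,0,0,5],[0,0,-0.2,0,0,0,5],[0,0,-0.24,0,0,0,5],[0,0,-0.24,0,0,0,5]],
])

```text
clock: 9.82
tool_pos: [0.4454, -0.1206, 0.1036]
orientation: [-179.9, -0.3, -20.4]
force: [-2.2, 1.7, 11.3]
opening: 0.0601
gripper_force: 30.0
```

```bash
python3 - <<'E'
from h import *
o=ctrl.get_obs();print(o["tool_pos"],o["orientation"],o["force"],o["moment"])
E
```

```text
[ 0.44535831 -0.12057028  0.10362298] [-179.91552365   -0.25282861  -20.41033564] [-2.15390847  1.73611407 11.25385748] [0.81238377 0.73274474 0.1596763 ]
```

Call:
play_rows([
  [[0,0,-0.04,0,0,0,5],[0,0,-0.08,0,0,0,5],[0,0,-0.12,0,0,0,5],[0,0,-0.15,0,0,0,5],[0,0,-0.15,0,0,0,5],[0,0,-0.15,0,0,0,5]],
])

```text
clock: 10.32
tool_pos: [0.4454, -0.1206, 0.1037]
orientation: [-180.0, -0.3, -11.9]
force: [-2.6, 2.6, 11.6]
opening: 0.0603
gripper_force: 30.0
```

```bash
python3 - <<'E'
from h import *
o=ctrl.get_obs();print(o["tool_pos"],o["orientation"],o["force"],o["moment"])
E
```

```text
[ 0.445437   -0.12059036  0.10365477] [-179.9592285    -0.26900882  -11.93028987] [-2.58924886  2.55037006 11.55962396] [0.79106268 0.72222046 0.09812334]
```

Call:
play_rows([
  [[0,0,0,0,0,-0.1,5],[0,0,0,0,0,-0.2,5],[0,0,0,0,0,-0.3,5],[0,0,0,0,0,-0.3,5],[0,0,0,0,0,-0.3,5]],
])

```text
clock: 10.73
tool_pos: [0.4448, -0.1206, 0.1055]
orientation: [-180.0, -0.2, -12.0]
force: [3.6, 0.0, 4.6]
opening: 0.0605
gripper_force: 30.0
```

Call:
play_rows([
  [[0,0,0,0,0,-0.1,5],[0,0,0,0,0,-0.2,5],[0,0,0,0,0,-0.3,5],[0,0,0,0,0,-0.3,5],[0,0,0,0,0,-0.3,5]],
])

```text
clock: 11.15
tool_pos: [0.4426, -0.1207, 0.1072]
orientation: [180.0, 0.1, -12.0]
force: [2.1, -0.4, -1.2]
opening: 0.0602
gripper_force: 30.0
```

```bash
python3 - <<'E'
from h import *
o=ctrl.get_obs();print(o["tool_pos"],o["orientation"],o["force"],o["moment"])
E
```

```text
[ 0.44262033 -0.12074962  0.10721636] [ 1.79989514e+02  5.40761361e-02 -1.20313620e+01] [ 2.10510447 -0.39880608 -1.22650346] [-0.11958587 -0.72121763  0.0092352 ]
```

Call:
play_rows([
  [[0,0,0,0,0,-0.2,5],[0,0,0,0,0,-0.5,5],[0,0,0,0,0,-0.9,5],[0,0,0,0,0,-1.3,5],[0,0,0,0,0,-1.8,5],[0,0,0,0,0,-2.3,5],[0,0,0,0,0,-2.6,5],[0,0,0,0,0,-2.6,5]],
])

```text
clock: 11.82
tool_pos: [0.4435, -0.1207, 0.1345]
orientation: [-180.0, -0.1, -12.0]
force: [-0.4, 0.0, -1.1]
opening: 0.0604
gripper_force: 30.0
```

Call:
play_rows([
  [[0,0,0,0,0,0,5],[0,0,0,0,0,0,5],[0,0,0,0,0,0,5],[0,0,0,0,0,0,5]],
])

```text
clock: 12.15
tool_pos: [0.4429, -0.1207, 0.1333]
orientation: [180.0, 0.0, -12.0]
force: [-0.1, 0.6, -1.5]
opening: 0.0605
gripper_force: 30.0
```

```bash
python3 - <<'E'
from h import *
o=ctrl.get_obs();print(o["tool_pos"],o["orientation"],o["force"],o["moment"],o["gripper_force"])
s=ctrl.snapshot("side")
b=cv2.resize(np.array(s["color"])[170:310,225:345],None,fx=4.2,fy=4.2,interpolation=cv2.INTER_CUBIC)
cv2.imwrite("pics/g.png",b[:,:,::-1])
E
```

```text
[ 0.44289951 -0.12073511  0.13331963] [ 1.79989509e+02  3.01445886e-02 -1.20203559e+01] [-0.13920219  0.60604626 -1.47889021] [ 0.01100047 -0.01496647 -0.00387401] 29.9999778676829
```

View pics/g.png

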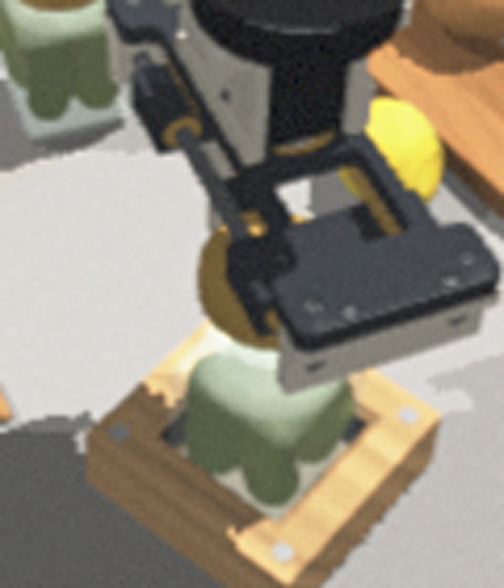

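The lid is in the gripper (about (245,275)), clear of the jar, which is seated in the well (about (270,420)). The wrist carries only about 1 N, which is the lid alone. Handing in.

```bash
python3 -c "
from plant import ctrl
print(ctrl.close_job())"
```

```text
the job is handed in; nothing more can be done
None
```

I put the bulging-lid jar home in the holder's well and unscrewed its lid about 62°. I handed the job in with the lid held level about 2 cm above the open mouth; the hand-in returned no verdict.

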